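Open the label unwinder for a roll change and hold its tension arm back

ROBOT

A 6-joint arm with a two-finger parallel gripper is mounted at the origin on a cart in front of the work surface, level with it; the furniture and walls round the work are solid. World frame = base frame: x ahead of the robot, y to its left, z up, the work surface at z = 0. Lengths are in m, angles in degrees, forces in N, time in s.
With the tool pointing down it reaches from about 0.25 to 0.725 m from the base axis. Payload 9.7 kg.
Tool frame: the origin (TCP) lies midway between the tips of the shut fingers; the grasp point (between the pads) lies 19 mm behind it (bot.pinch_z is the distance from the TCP to the grasp point, in m); z points along the fingers, y is the line along which they close (so a half turn about z gives the same grasp; the last joint's range is limited). The gripper opens to 85 mm and grips with 20 to 120 N. Pads are 22 mm wide; open, the fingers measure 114 mm over their backs; the gripper's body (76 mm by 85 mm) begins 54 mm behind the grasp point. The pads swing forward as they close: fully open they stand 13 mm farther back than shut.
Start: joints at [0, 4.979, 10.078, 95.1, 0, 90], TCP at [0.55, -0, 0.207] pointing down, gripper open.
Joint ranges: [-179.16, 179.16], [-48.56, 103.87], [-65.8, 70.77], [-126.05, 130.52], [-82.76, 87.17], [-180, 180]. Speed limits (degrees/s): [127.2, 127.2, 147.25, 180, 180, 180].

INTERFACE

Orientations are given as [roll, pitch, yaw] about the fixed x, y, z axes, in that order (R = Rz(yaw) Ry(pitch) Rx(roll)).
In Python, from workcell import sensors, camera, ticket, bot gives the robot as it stands.
- The arm moves only by the shell command python3 -m handwheel 'ROWS' [FORCE]. ROWS is a JSON object of lists of equal length, an entry for each row: "gripper": the opening, from -1 (shut) to 1 (fully open); "slide": the shift along the tool's x, y, z in mm, a list of three; "yaw": the turn about the tool's z in rad. A call has 1 to 8 rows; each row shifts and turns the commanded pose from where the row before left it, along the tool's axes as they then stand; what a row does not reach is not made up. A row lasts 1/12 s, in which the tool goes at most 41.7 mm and 7.16 degrees, less where a joint would pass 70% of its speed; a pose out of reach is approached as far as the arm can. A call is refused whole if a number of a shift passes 41.7 or a number of a turn 0.125, either way. A call with a gripper value outside its range is refused whole. The fingers move at their own pace and stop on an object; FORCE is the grip in N (left out, the last holds). Time passes only in rows, so rows that do not move let the fingers close. It gives the time, the measured TCP pose, the force, the opening and the grip force at its end, in the units of the state.
- sensors.get_obs(): the state, without advancing time (a new reading comes with each control period).
- camera(name): name is "scene" or "side" or "wrist"; returns a dict with "img" (400x640x3 uint8, red, green, blue), "fx", "fy", "cx", "cy" (pixels), "dist" ([k1, k2, p1, p2, k3] as OpenCV has them; the pictures are not rectified), "R" (3x3) and "t" (3): a world point X has camera coordinates R X + t. Camera axes: x right, y down, z forward; pixel columns grow to the right and rows downward; lengths in m; the calibration is good to about 2 mm. A picture is of the moment at which its call begins. There is no depth.
- ticket.job_done(): hands the job in; it is judged then, once.
The state is a dict: "time": time; "q": joint angles; "qd": joint speeds; "joint_efforts": joint torques, N m; "ee_pos": TCP position; "tcp_rot": TCP orientation; "wrist_force": force on the tool from outside, world axes, zero at the start; "torque": the same for the moment, N m; "opening": finger opening in m; "grasp_force": force on a finger pad.
Only numpy, scipy, OpenCV 4.12 (cv2) and the standard library are available. Lean on these libraries where they do the work, as an engineer would, in place of code of your own. Each camera call takes 0.05 s, during which the arm holds its last target. There are 200 camera calls.

TASK

The label roll on the grey unwinder is to be changed. First turn the blue hub cap counter-clockwise until it is open (its white line at the green dot), then take the red knob of the spring-loaded tension arm, swing the arm away from the roll all the way to its rubber stop pin, and keep holding it there with the fingers: the job finishes while you hold it, because the arm springs back if released. Leave the other things on the desk where they are.

Things in the scene. Friction and masses are not known exactly. Their poses are not given: they have to be found in the camera images.
- unwinder: Label unwinder fixed to the desk, z up, yaw within 30 degrees: grey plate 180 x 275 mm (x -75 to 105, y -140 to 135 mm in its frame; origin at desk height), top at z = 12 mm, with a white label roll (130 mm diameter, top at z = 46 mm) under a black flange (64 mm diameter, top at z = 52 mm). Hub axis at (0, 60) mm, arm pivot at (75, -85) mm.
- hub_cap (a joint): Turn of the captive blue hub cap (rad): 0 = closed (white line on the cap over the red dot on the flange), grows counter-clockwise seen from above, 1.4 = open, at its end stop (white line at the green dot). It starts between 0 and 0.25, stays where left, does not rise or come off; friction about 0.05 N m.
- cap_grip (a point): Point on the axis of the blue hub cap, at z = 70 mm. The cap is a round ribbed cylinder 40 mm in diameter, from z = 56 to 80 mm, free all round; grip it across its sides from above at any yaw.
- tension_arm (a joint): Swing of the tension arm about its upright pivot (rad): 0 = sprung against the roll (start), grows counter-clockwise seen from above (the knob moves away from the roll), 0.90 = against the stop. The spring drives it back to 0: about 1.6 N at the knob at 0, about 5 N at the stop.
- red_knob (a point): Point on the axis of the red knob at the arm's free end, z = 78 mm; moves with the arm on a 115 mm radius about pivot_axis. The knob is an upright cylinder 18 mm in diameter, from z = 62 to 94 mm, standing on the aluminium arm (14 mm wide, top at z = 58 mm). At rest it stands 77 mm from the hub axis.
- pivot_axis (a point): Point on the upright pivot axis of the tension arm, z = 54 mm; the arm hub there reaches up to z = 63 mm. The stop pin (11 mm thick, top at z = 61 mm) stands 71 mm from this axis.
- spare_roll: Spare white label roll lying flat, 90 mm diameter, 32 mm high, loose bystander; origin under its centre.
- mug: White mug with green leaves, 92 x 127 x 95 mm, loose bystander; origin under its centre.
- stapler: Blue stapler, 34 x 136 x 46 mm, loose bystander; origin under its centre.
- marker: White and blue marker pen lying down, 17 x 135 x 16 mm, loose bystander; origin under its centre.
- green_box: Small open green card box with office bits, 51 x 79 x 70 mm, loose bystander; origin under its centre.

How it is judged:
By the outcome, as a careful person would: the job done as asked, in the order asked, and still so for the second after the job is handed in, while the arm keeps its last pose, push and grip.
It also fails if it takes over 51 s, if anything falls off the work surface, if the arm or the gripper's body presses on something with over 40 N, if the wrist force passes 120 N, or if a joint passes its speed limit or range.

## Working session

There is one attempt and no reset: what is moved stays moved. The work goes in short steps, Python scripts to look and compute and a shell command to move; the robot and the scene stay as the last step left them, time stands still between calls to the robot, and variables do not carry over. Pictures are saved under pics/ and viewed, at most 10 in all, crops included, and the job is handed in when it is done.

```bash
mkdir -p pics; ls; python3 - <<'E'
from workcell import sensors,camera,bot
import cv2,numpy as np
o=sensors.get_obs();print(o['time'],o['ee_pos'],o['tcp_rot'],o['wrist_force'],bot.pinch_z)
for n in("scene","side"):
    c=camera(n);cv2.imwrite(f"pics/{n}0.png",c['img'][:,:,::-1]);print(n,c['R'],c['t'],c['fx'],c['dist'])
E
```

```text
pics
0.0 [ 5.49746762e-01 -1.24867647e-06  2.06593251e-01] [-1.79925292e+02 -1.82199395e-03  9.00012893e+01] [ 0.05150379 -0.23785309  0.04767315] 0.0187
scene [[-0.40454852  0.91447727 -0.00847418]
 [ 0.53526595  0.22925856 -0.81297655]
 [-0.7415058  -0.3334244  -0.58223476]] [ 0.24779873 -0.23360276  2.23897727] 485.20433558332826 [-0.0620485  0.         0.         0.         0.       ]
side [[ 0.87223963 -0.48905731 -0.00458048]
 [-0.27602517 -0.48451965 -0.83009085]
 [ 0.40374267  0.72530246 -0.55760936]] [-0.50260512  0.19586061  1.1049072 ] 389.3248789168629 [0.0286204 0.        0.        0.        0.       ]
```

View pics/scene0.png

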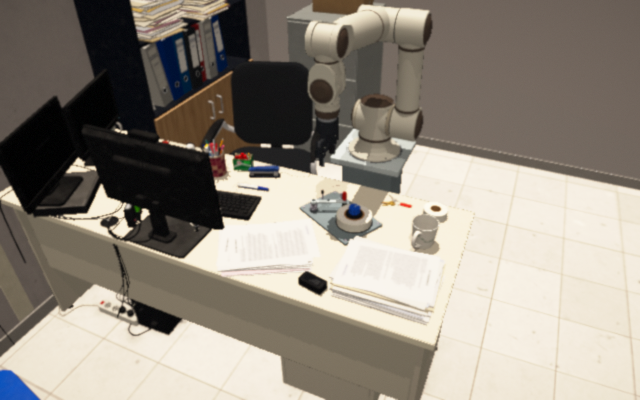

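View pics/side0.png

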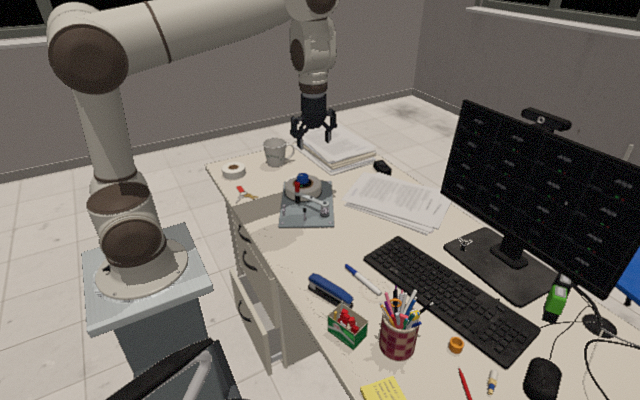

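The scene view shows the blue cap near (354,210) and the red knob near (345,196). In the side view the cap is near (302,178), the knob near (297,186) and the arm pivot near (324,210). Next I'll triangulate these by colour.

```bash
cat > h.py <<'E'
from workcell import sensors,camera,bot
import cv2,numpy as np
def K(c): return np.array([[c['fx'],0,c['cx']],[0,c['fy'],c['cy']],[0,0,1.]])
def ray(c,p):
    n=cv2.undistortPoints(np.array([[p]],float),K(c),np.array(c['dist'],float))[0,0]
    R=np.array(c['R']);return -R.T@np.array(c['t']),R.T@np.array([n[0],n[1],1])
def onz(c,p,z):
    o,d=ray(c,p);return o+d*(z-o[2])/d[2]
def proj(c,X):
    return cv2.projectPoints(np.array([X],float),cv2.Rodrigues(np.array(c['R']))[0],np.array(c['t'],float),K(c),np.array(c['dist'],float))[0][0,0]
def blobs(c,col,box=None,mn=4):
    h=cv2.cvtColor(c['img'],cv2.COLOR_RGB2HSV);H,S,V=h[...,0],h[...,1],h[...,2]
    m={'blue':(H>100)&(H<130)&(S>130)&(V>40),'red':((H<8)|(H>172))&(S>140)&(V>60),'green':(H>40)&(H<85)&(S>110)&(V>50)}[col].astype(np.uint8)
    if box: 
        k=np.zeros_like(m);k[box[1]:box[3],box[0]:box[2]]=1;m*=k
    n,_,st,ce=cv2.connectedComponentsWithStats(m)
    return [(ce[i].round(1),st[i].tolist()) for i in range(1,n) if st[i][4]>=mn]
def tri(r):
    A=sum(np.eye(3)-np.outer(d,d)/(d@d) for o,d in r);b=sum((np.eye(3)-np.outer(d,d)/(d@d))@o for o,d in r)
    return np.linalg.solve(A,b)
def save(c,n,box=None,s=1):
    i=c['img'][:,:,::-1]
    if box: i=i[box[1]:box[3],box[0]:box[2]]
    cv2.imwrite(f'pics/{n}.png',cv2.resize(i,None,fx=s,fy=s,interpolation=cv2.INTER_CUBIC))
E
python3 - <<'E'
from h import *
bx={'scene':(290,170,400,250),'side':(260,150,350,240)}
C={}
for n in bx:
    c=C[n]=camera(n)
    for col in('blue','red'): print(n,col,blobs(c,col,bx[n]))
save(C['side'],'side_c',(265,160,355,235),8)
w=camera('wrist');save(w,'w0');print(w['R'],w['t'],w['fx'])
for col in('blue','red','green'): print(col,blobs(w,col,mn=20))
E
```

```text
scene blue [(array([353.8, 209.8]), [348, 204, 12, 12, 110])]
scene red [(array([343.7, 195.7]), [342, 192, 4, 8, 28])]
side blue [(array([302.9, 178.8]), [297, 174, 12, 10, 87])]
side red [(array([296.6, 185.9]), [294, 181, 6, 11, 48])]
[[ 9.99999447e-01 -3.04789466e-04 -1.00669174e-03]
 [ 4.26545212e-05 -9.44556744e-01  3.28348224e-01]
 [-1.05095455e-03 -3.28348085e-01 -9.44556208e-01]] [-0.54931539 -0.04166634  0.38146063] 285.1344800410286
blue [(array([337.1,  66.5]), [315, 43, 44, 47, 1436]), (array([624.9, 362.5]), [598, 312, 42, 88, 2087]), (array([292.7, 338.9]), [290, 333, 7, 12, 61])]
red [(array([312.5,  55. ]), [310, 52, 6, 7, 38]), (array([285.4, 128.9]), [277, 121, 18, 17, 246])]
green [(array([319.5,  90.3]), [317, 88, 6, 6, 28])]
```

View pics/side_c.png

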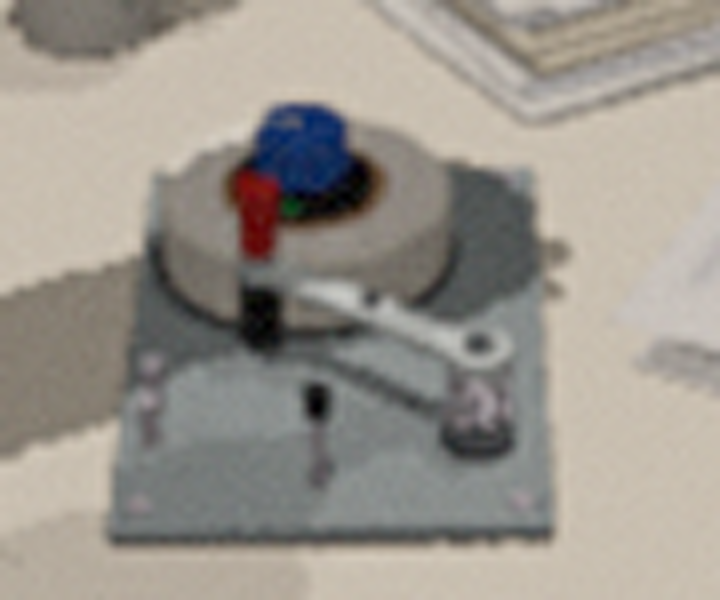

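View pics/w0.png

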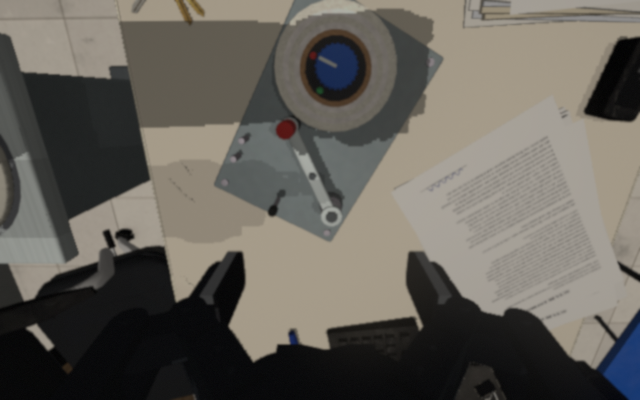

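The wrist view shows the cap at (337,66), the white line near the red dot (312,55), the green dot at (319,90), the knob at (285,129), the pivot at (331,216) and the stop pin at about (277,205). In this view, image right is world +x and image up is world +y.

```bash
python3 - <<'E'
from h import *
px={'scene':((353.8,209.8),(343.7,195.7)),'side':((302.9,178.8),(296.6,185.9)),'wrist':((337,66.5),(285.4,128.9))}
C={n:camera(n) for n in px}
w=C['wrist']
for i,nm in enumerate(('cap','knob')):
    print(nm,'tri',tri([ray(C[n],px[n][i]) for n in px]).round(4),[ (n,onz(C[n],px[n][i],z).round(4)) for n,z in zip(px,((.072,.078,.08)if i==0 else(.078,.078,.092)))])
piv=onz(w,(331,216.5),.062);print('piv',piv)
print('red',onz(w,(312.5,55),.052),'green',onz(w,(319.5,90.3),.052))
# fit unwinder frame: cap, pivot
cap=onz(w,(337,66.5),.08)[:2];d=piv[:2]-cap
print('dist',np.hypot(*d))
yaw=np.arctan2(d[1],d[0])-np.arctan2(-145,75);print('yaw',np.degrees(yaw))
kn=onz(w,(285.4,128.9),.092)[:2];print('knob r',np.hypot(*(kn-piv[:2])),'to hub',np.hypot(*(kn-cap)))
v=kn-piv[:2]; a0=np.arctan2(v[1],v[0])
for a in(0,.3,.6,.9,.95): print(a,piv[:2]+.115*np.array([np.cos(a0+a),np.sin(a0+a)]))
g=onz(w,(320,58),.08)[:2]-cap;r=onz(w,(312.5,55),.052)[:2]-cap;gr=onz(w,(319.5,90.3),.052)[:2]-cap
print('angles line,red,green',[np.degrees(np.arctan2(x[1],x[0])).round(1) for x in(g,r,gr)])
print(sensors.get_obs()['time'],sensors.get_obs()['opening'])
E
```

```text
cap tri [0.5625 0.1107 0.0635] [('scene', array([0.5717, 0.1135, 0.072 ])), ('side', array([0.5528, 0.0864, 0.078 ])), ('wrist', array([0.5607, 0.1112, 0.08  ]))]
knob tri [0.5113 0.0523 0.0792] [('scene', array([0.5126, 0.0511, 0.078 ])), ('side', array([0.5135, 0.0558, 0.078 ])), ('wrist', array([0.511 , 0.0546, 0.092 ]))]
piv [ 0.55640418 -0.05102411  0.062     ]
red [0.53655158 0.12452473 0.052     ] green [0.5434901  0.09043779 0.052     ]
dist 0.1623279520505496
yaw -28.87532118212858
knob r 0.11500223010171262 to hub 0.07539524266433721
0 [0.51095335 0.0546131 ]
0.3 [0.48176541 0.03646333]
0.6 [0.45924473 0.01049857]
0.9 [ 0.44540301 -0.02096183]
0.95 [ 0.44403925 -0.02654714]
angles line,red,green [np.float64(155.4), np.float64(151.2), np.float64(-129.6)]
0.4 0.08518595719081165
```

```bash
python3 -m handwheel '{"gripper":[1,1,1,1,1,1],"slide":[[27.8,2.7,16],[27.8,2.7,16],[27.8,2.7,16],[27.8,2.7,16],[0,0,0],[0,0,0]],"yaw":[0,0,0,0,0,0]}' 40; python3 - <<'E'
from h import *
w=camera('wrist');save(w,'w1')
o=sensors.get_obs();print(o['ee_pos'],o['q'],o['tcp_rot'])
for col,z in(('blue',.08),('red',.052),('green',.052)): 
    for b in blobs(w,col,mn=20): print(col,b,onz(w,b[0],z).round(4))
E
```

```text
time: 0.9
ee_pos: [0.5601, 0.1123, 0.1421]
tcp_rot: [-179.9, 0.0, 90.1]
wrist_force: [-0.9, -0.0, 0.0]
opening: 0.0855
grasp_force: 0.0
[0.56057712 0.11141658 0.14316977] [ 1.12494208e+01  7.13188009e+00  5.31354403e+00  8.82194664e+01
 -1.51402945e-02  1.01183383e+02] [-1.79965852e+02  2.21845866e-02  9.00660495e+01]
blue (array([326. , 197.6]), [302, 173, 47, 48, 1639]) [0.5603 0.1152 0.08  ]
blue (array([636.7, 383.7]), [628, 366, 12, 34, 159]) [ 0.9119 -0.1074  0.08  ]
red (array([130.8,  30.3]), [118, 4, 27, 54, 1063]) [0.4035 0.2472 0.052 ]
red (array([300.6, 178.4]), [297, 175, 8, 8, 58]) [0.5365 0.1241 0.052 ]
red (array([268.6, 266.9]), [260, 258, 19, 18, 260]) [0.5004 0.0276 0.052 ]
```

View pics/w1.png

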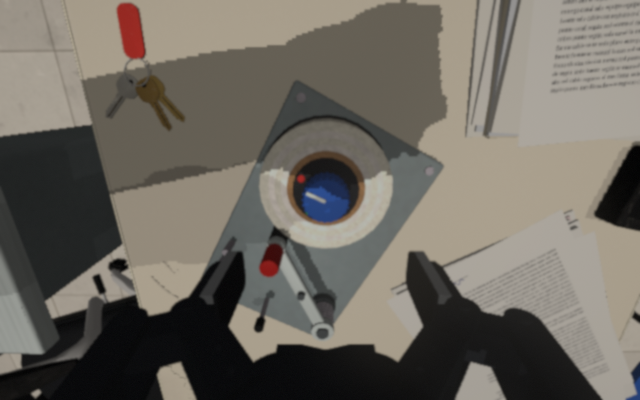

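The cap fills (302–349, 173–221), the white line runs from (308,194) to (325,202), the red dot is at (300,178) and the knob at (269,260). I'll settle the cap centre by comparing blob extents with the projected cylinder rims.

```bash
python3 - <<'E'
from h import *
w=camera('wrist');R=np.array(w['R']);print('cam',(-R.T@np.array(w['t'])).round(4))
t=np.linspace(0,2*np.pi,73)
for y in(.108,.111,.114):
    P=np.array([proj(w,[.5605+.02*np.cos(a),y+.02*np.sin(a),z]) for a in t for z in(.08,.056)])
    print(y,P.min(0).round(1),P.max(0).round(1))
print([onz(w,p,.08).round(4) for p in((308,194),(325,202))])
print('knob top',onz(w,(270,251),.094).round(4),'piv',onz(w,(321,331),.063).round(4))
E
```

```text
cam [0.5603 0.1972 0.3097]
0.108 [302.4 174.4] [348.7 225.1]
0.111 [302.3 171.2] [348.8 222. ]
0.114 [302.2 168. ] [348.9 218.9]
[array([0.5455, 0.1172, 0.08  ]), array([0.56  , 0.1099, 0.08  ])]
knob top [0.5126 0.07   0.094 ] piv [ 0.5557 -0.0488  0.063 ]
```

```bash
python3 -m handwheel '{"gripper":[1,1,1,1,1,1,0.5,-1],"slide":[[-1.4,0,20],[0,0,20],[0,0,20],[0,0,18],[0,0,12],[0,0,0],[0,0,0],[0,0,0]],"yaw":[0,0,0,0,0,0,0,0]}' 40; python3 -m handwheel '{"gripper":[-1,-1,-1,-1,-1,-1],"slide":[[0,0,0],[0,0,0],[0,0,0],[0,0,0],[0,0,0],[0,0,0]],"yaw":[0,0,0,0,0,0]}' 40
```

```text
time: 1.67
ee_pos: [0.5616, 0.1096, 0.0548]
tcp_rot: [179.9, -0.0, 90.0]
wrist_force: [-0.9, 0.4, 0.1]
opening: 0.0639
grasp_force: 0.0
time: 2.17
ee_pos: [0.5615, 0.1102, 0.056]
tcp_rot: [179.8, -0.1, 90.0]
wrist_force: [-5.5, -0.1, 14.6]
opening: -0.0001
grasp_force: 7.0
```

```bash
python3 - <<'E'
from h import *
o=sensors.get_obs();print(o['ee_pos'],o['opening'],o['grasp_force'],o['wrist_force'])
a=camera('side');b=camera('scene');w=camera('wrist')
f=lambda c,x,s:cv2.resize(c['img'][x[1]:x[3],x[0]:x[2],::-1],s,interpolation=cv2.INTER_CUBIC)
i=np.hstack([f(a,(255,120,345,230),(400,489)),f(w,(200,80,440,373),(400,489))])
cv2.imwrite('pics/m2.png',i)
E
```

```text
[0.56147729 0.11019586 0.05597248] -0.00011337151832409447 6.993914624035824 [-5.47598461 -0.07961813 14.56527787]
```

View pics/m2.png

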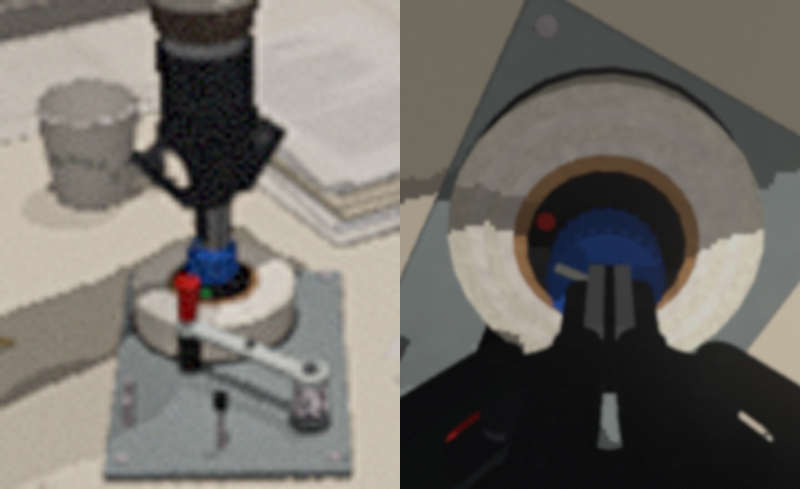

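The left half (side view) shows the fingers almost shut on top of the blue cap. In the wrist half the tips are at about wrist pixel (326,240), over the cap. The cap was not gripped, so I'll check the tip height against the projection.

```bash
python3 - <<'E'
from h import *
w=camera('wrist');s=camera('side');c=camera('scene')
for z in(.052,.056,.06,.07,.08,.09): print(z,[proj(k,[.5615,.1102,z]).round(1) for k in(w,s,c)])
g=cv2.cvtColor(w['img'],cv2.COLOR_RGB2GRAY)
print(g[225:290:5,300:352:3])
for n,k in(('w',w),('s',s)): print(n,blobs(k,'blue',None,30),blobs(k,'red',None,20))
i=cv2.resize(s['img'][150:200:,275:330,::-1],(550,500),interpolation=cv2.INTER_NEAREST)
cv2.imwrite('pics/m3.png',np.hstack([i]))
E
```

```text
0.052 [array([325.7, 231.6]), array([302.2, 181.4]), array([353.8, 212.4])]
0.056 [array([325.7, 234.3]), array([302.2, 180.5]), array([353.8, 211.6])]
0.06 [array([325.8, 237.2]), array([302.2, 179.5]), array([353.8, 210.7])]
0.07 [array([325.8, 245. ]), array([302.1, 177.1]), array([353.9, 208.5])]
0.08 [array([325.9, 253.7]), array([302. , 174.6]), array([354. , 206.2])]
0.09 [array([326. , 263.5]), array([301.9, 172.2]), array([354.1, 204. ])]
[[33 32 39 44 43 43 44 43 44 44 44 44 45 46 41 36 35 35]
 [34 35 36 36 42 43 43 44 43 44 44 44 44 45 45 45 43 39]
 [34 34 35 34 40 42 41 41 43 44 43 43 45 44 45 45 45 44]
 [74 51 38 34 41 58 59 56 23 27 59 60 59 46 39 39 39 39]
 [70 83 87 83 71 60 59 54 21 25 60 62 62 42 37 37 38 38]
 [30 22 20 19 42 60 60 53 20 25 58 61 61 37 24 26 29 37]
 [21 19 19 20 47 60 59 54 21 24 57 61 62 42 25 25 25 30]
 [21 19 20 21 54 59 59 51 20 22 56 60 61 50 24 25 26 28]
 [18 19 20 22 55 60 60 51 18 22 56 60 60 52 24 26 25 27]
 [18 19 19 26 58 59 60 49 20 21 55 60 61 56 24 24 24 27]
 [17 18 17 24 53 62 64 53 19 21 59 64 60 51 26 23 24 25]
 [18 18 18 17 17 18 3
[... 372 characters left out ...]
, 246, 25, 60, 782]), (array([350.3, 269.2]), [346, 265, 10, 10, 37]), (array([330.8, 287.8]), [309, 274, 43, 30, 387]), (array([409.9, 307. ]), [406, 300, 10, 15, 43])] [(array([296.7, 185.7]), [294, 181, 6, 11, 47]), (array([239.8, 188.7]), [237, 186, 7, 6, 26]), (array([348.1, 320.2]), [338, 309, 21, 25, 213]), (array([398.5, 320. ]), [391, 314, 17, 15, 96]), (array([384.4, 326.6]), [382, 322, 6, 9, 21]), (array([388.7, 346.9]), [381, 334, 15, 24, 91]), (array([391.1, 336.9]), [388, 334, 8, 6, 21]), (array([402. , 335.6]), [397, 334, 10, 4, 28]), (array([400.2, 347. ]), [396, 345, 9, 5, 25]), (array([407.3, 353.6]), [404, 349, 7, 10, 31]), (array([464.8, 385.3]), [459, 369, 13, 31, 101])]
```

View pics/m3.png

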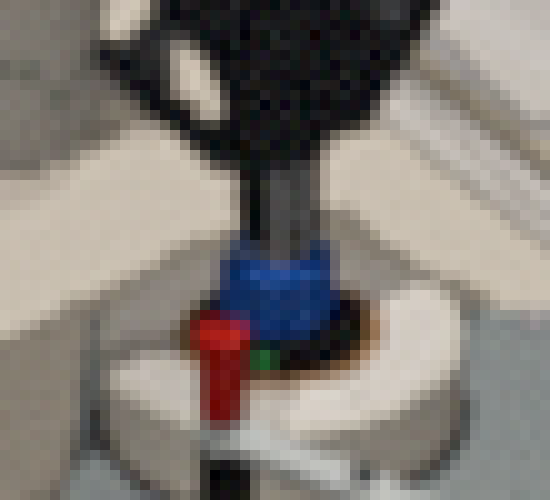

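The fingers slipped over the cap's upper rim because the pads sat too high. I'll open, go about 7 mm lower and close in stages.

```bash
python3 -m handwheel '{"gripper":[1,1,1,1,1,1,1,1],"slide":[[0,0,-10],[0,0,0],[0,0,0],[0,0,0],[0,0,0],[0,0,0],[0,0,8],[0,0,8]],"yaw":[0,0,0,0,0,0,0,0]}' 40;  python3 -m handwheel '{"gripper":[0.3,0.3,0.3],"slide":[[0,0,0],[0,0,0],[0,0,0]],"yaw":[0,0,0]}' 40; python3 -m handwheel '{"gripper":[0,0,0],"slide":[[0,0,0],[0,0,0],[0,0,0]],"yaw":[0,0,0]}' 40; python3 - <<'E'
from h import *
w=camera('wrist');save(w,'w4',(160,100,480,400),2)
E
```

```text
time: 3.13
ee_pos: [0.561, 0.1098, 0.0467]
tcp_rot: [180.0, -0.0, 90.0]
wrist_force: [-0.6, -0.5, -1.0]
opening: 0.0855
grasp_force: 0.0
time: 3.38
ee_pos: [0.5606, 0.1098, 0.047]
tcp_rot: [-180.0, 0.0, 90.0]
wrist_force: [-0.1, 0.1, -0.4]
opening: 0.0555
grasp_force: 0.0
time: 3.63
ee_pos: [0.561, 0.1098, 0.0476]
tcp_rot: [180.0, -0.0, 90.0]
wrist_force: [-0.3, -0.5, 0.4]
opening: 0.043
grasp_force: 0.0
```

View pics/w4.png

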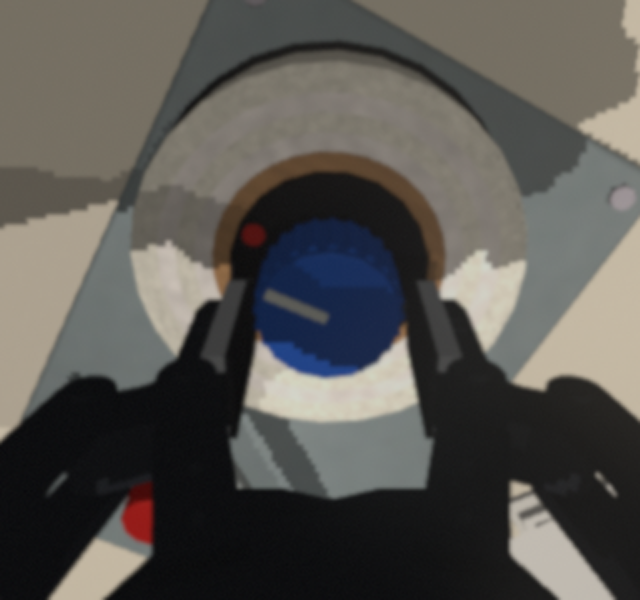

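The fingers now straddle the cap, which is at crop (329,310) between pads at 247 and 415, with no flange contact. The white line is still near the red dot. Closing now.

```bash
python3 -m handwheel '{"gripper":[-1,-1,-1],"slide":[[0,0,0],[0,0,0],[0,0,0]],"yaw":[0,0,0]}' 40
```

```text
time: 3.93
ee_pos: [0.5603, 0.1098, 0.048]
tcp_rot: [-180.0, -0.0, 90.0]
wrist_force: [-5.0, -1.0, 6.0]
opening: 0.0379
grasp_force: 39.7
```

Gripped at 38 mm with 40 N. Turning counter-clockwise, which is negative tool yaw.

```bash
python3 -m handwheel '{"gripper":[-1,-1,-1,-1,-1,-1,-1,-1],"slide":[[0,0,0],[0,0,0],[0,0,0],[0,0,0],[0,0,0],[0,0,0],[0,0,0],[0,0,0]],"yaw":[-0.1,-0.12,-0.12,-0.12,-0.12,-0.12,-0.12,-0.12]}' 40; python3 - <<'E'
from h import *
o=sensors.get_obs();print(o['torque'],o['tcp_rot'],o['opening'],o['grasp_force'])
E
```

```text
time: 4.6
ee_pos: [0.5608, 0.1101, 0.048]
tcp_rot: [180.0, 0.0, 144.2]
wrist_force: [-1.8, 1.5, 3.9]
opening: 0.0377
grasp_force: 39.6
[ 0.19607436  0.43699666 -0.13336267] [1.79953472e+02 3.65004056e-03 1.44209061e+02] 0.037671376319194025 39.60803031921387
```

```bash
python3 -m handwheel '{"gripper":[-1,-1,-1,-1,-1],"slide":[[0,0,0],[0,0,0],[0,0,0],[0,0,0],[0,0,0]],"yaw":[-0.12,-0.12,-0.08,-0.04,0]}' 40; python3 - <<'E'
from h import *
o=sensors.get_obs();print(o['torque'],o['tcp_rot'],o['opening'],o['grasp_force'])
E
python3 -m handwheel '{"gripper":[-1,-1,-1],"slide":[[0,0,0],[0,0,0],[0,0,0]],"yaw":[-0.06,-0.04,0]}' 40; python3 - <<'E'
from h import *
o=sensors.get_obs();print(o['torque'],o['tcp_rot'],o['opening'],o['grasp_force'])
E
```

```text
time: 5.02
ee_pos: [0.561, 0.1103, 0.048]
tcp_rot: [179.9, 0.0, 164.6]
wrist_force: [-2.0, 3.7, 4.5]
opening: 0.0375
grasp_force: 39.7
[0.55716251 0.36353474 0.07039861] [1.79931070e+02 3.05781723e-02 1.64610981e+02] 0.03751169471196515 39.702032804489136
time: 5.27
ee_pos: [0.5623, 0.1102, 0.048]
tcp_rot: [179.9, 0.2, 170.2]
wrist_force: [5.4, 2.0, 1.3]
opening: 0.0374
grasp_force: 41.4
[ 0.52100486 -1.08219179  0.07708367] [179.92117261   0.18425676 170.24282246] 0.03737322358636699 41.431798338890076
```

```bash
python3 -m handwheel '{"gripper":[-1,-1,-1],"slide":[[0,0,0],[0,0,0],[0,0,0]],"yaw":[-0.08,0,0]}' 40; python3 - <<'E'
from h import *
o=sensors.get_obs();print(o['torque'],o['tcp_rot'],o['joint_efforts'])
w=camera('wrist');save(w,'w5',(160,100,480,400),2)
E
```

```text
time: 5.52
ee_pos: [0.5636, 0.1103, 0.048]
tcp_rot: [179.9, 0.3, 174.7]
wrist_force: [12.6, 2.5, -3.2]
opening: 0.0375
grasp_force: 41.7
[ 0.58047183 -2.56695876  0.03944205] [179.91389434   0.32720533 174.70989308] [ -0.24403327 -55.89623094  41.93122029   5.21822691  -0.1414568
  -0.20894334]
```

View pics/w5.png

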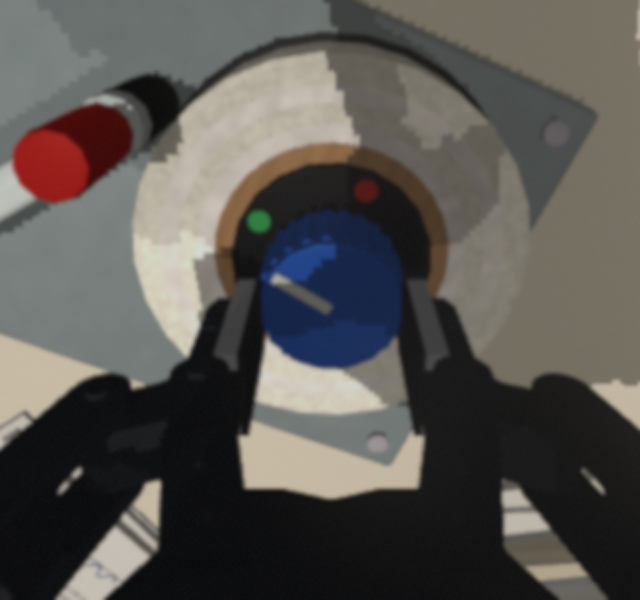

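The white line runs (272,279)–(330,308) in the crop and points to the green dot at (259,221). It has lagged the gripper by several degrees, which suggests the end stop. I'll check the world angle.

```bash
python3 - <<'E'
from h import *
w=camera('wrist')
f=lambda x,y,z:onz(w,(x/2+160,y/2+100),z)[:2]
a,b=f(272,279,.08),f(330,308,.08);d=a-b;cen=np.array([.5607,.1102])
ang=lambda d:np.degrees(np.arctan2(d[1],d[0]))%360
r,g=f(367,191,.052),f(259,221,.052)
print(a,b,'line',ang(d),ang(a-cen),'red',ang(r-cen),'green',ang(g-cen),(ang(d)-ang(r-cen)))
E
```

```text
[0.54921554 0.09687181] [0.55941662 0.11132742] line 234.79003225789216 229.24961608079522 red 148.47058998042246 green 228.83496128525636 86.3194422774697
```

The line is at the green dot (about 229° against 228.8°), so the cap is open at its end stop. Now release, lift and turn back to yaw 113°.

```bash
python3 -m handwheel '{"gripper":[0,0.4,0.4,0.4,0.4,0.4,0.4,0.4],"slide":[[0,0,0],[0,0,0],[0,0,0],[0,0,0],[0,0,-25],[0,0,-30],[0,0,-25],[0,0,0]],"yaw":[0.0,0.0,0,0,0,0,0,0]}' 40
python3 -m handwheel '{"gripper":[0.2,0.2,0.2,0.2,0.2,0.2,0.2,0.2],"slide":[[0,0,-20],[0,0,0],[0,0,0],[0,0,0],[0,0,0],[0,0,0],[0,0,0],[0,0,0]],"yaw":[0.12,0.12,0.12,0.12,0.12,0.12,0.12,0.12]}' 40
python3 -m handwheel '{"gripper":[0.2,0.2,0.2],"slide":[[0,0,0],[0,0,0],[0,0,0]],"yaw":[0.12,0,0]}' 40
python3 - <<'E'
from h import *
w=camera('wrist');save(w,'w6')
o=sensors.get_obs();print(o['ee_pos'],o['tcp_rot'])
for col,z in(('red',.085),('green',.052),('blue',.08)): 
    for b in blobs(w,col,mn=20): print(col,b,onz(w,b[0],z).round(4))
E
```

```text
time: 6.28
ee_pos: [0.5626, 0.1101, 0.1328]
tcp_rot: [179.9, 0.4, 174.8]
wrist_force: [0.8, 0.8, 0.8]
opening: 0.06
grasp_force: 0.0
time: 6.95
ee_pos: [0.5606, 0.1097, 0.1468]
tcp_rot: [-180.0, -0.0, 119.4]
wrist_force: [0.3, -0.1, -0.5]
opening: 0.0511
grasp_force: 0.0
time: 7.2
ee_pos: [0.5606, 0.1097, 0.1469]
tcp_rot: [-180.0, -0.0, 113.1]
wrist_force: [0.3, 0.5, -0.3]
opening: 0.0515
grasp_force: 0.0
[0.56066711 0.10976523 0.1470365 ] [-1.79978823e+02 -2.00492030e-03  1.13152432e+02]
red (array([307.6, 165.8]), [305, 163, 7, 7, 38]) [0.5353 0.1324 0.085 ]
red (array([245.9, 237.2]), [237, 228, 20, 19, 277]) [0.5088 0.0499 0.085 ]
green (array([300.5, 199.6]), [298, 196, 6, 8, 29]) [0.5427 0.0902 0.052 ]
blue (array([325.9, 192.4]), [302, 169, 47, 48, 1571]) [0.5588 0.1155 0.08  ]
blue (array([182.1, 396.2]), [178, 392, 8, 8, 43]) [ 0.5034 -0.1808  0.08  ]
```

View pics/w6.png

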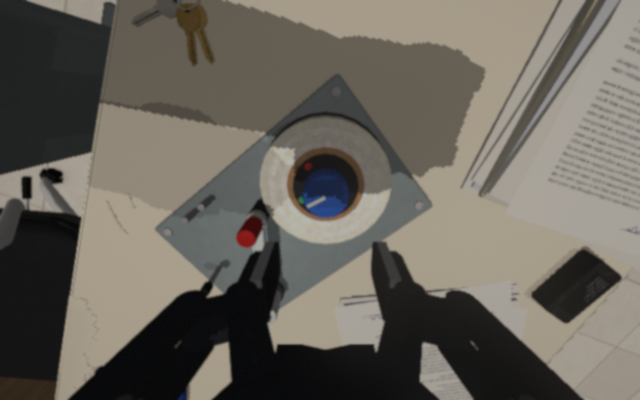

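The white line (306,207)–(325,198) points at the green dot, so the cap stays open after release. The knob is at (246,237). Move over it at height and re-measure.

```bash
python3 -m handwheel '{"gripper":[0.2,0.2,0.2,0.2],"slide":[[-16.6,-34.2,0],[-16.6,-34.2,0],[0,0,20],[0,0,0]],"yaw":[0,0,0,0]}' 40
python3 - <<'E'
from h import *
w=camera('wrist');s=camera('side');c=camera('scene')
o=sensors.get_obs();print(o['ee_pos'],o['tcp_rot'])
P=[]
for n,k,bx in(('w',w,None),('s',s,(270,165,320,205)),('c',c,(330,180,360,210))):
    for b in blobs(k,'red',bx,mn=15):
        print(n,b,[onz(k,b[0],z).round(4)[:2] for z in(.078,.086,.094)])
R=np.array(w['R']);print('cam',(-R.T@np.array(w['t'])).round(4),'tcp px',proj(w,o['ee_pos']),proj(w,[.5105,.0525,.094]),proj(w,[.5105,.0525,.062]))
E
```

```text
time: 7.58
ee_pos: [0.5092, 0.0515, 0.1252]
tcp_rot: [-179.9, -0.0, 113.0]
wrist_force: [-0.9, 0.7, -0.8]
opening: 0.0513
grasp_force: 0.0
[0.5110232  0.05292749 0.12765264] [ 1.79993750e+02 -7.59001876e-03  1.13017599e+02]
w (array([390.1, 132.5]), [386, 129, 9, 8, 55]) [array([0.53 , 0.125]), array([0.5279, 0.1253]), array([0.5259, 0.1255])]
w (array([326.8, 206.9]), [317, 192, 21, 30, 510]) [array([0.5101, 0.0524]), array([0.5088, 0.0553]), array([0.5076, 0.0582])]
s (array([296.7, 186. ]), [294, 181, 6, 11, 47]) [array([0.5135, 0.0551]), array([0.5081, 0.0436]), array([0.5028, 0.032 ])]
c (array([343.7, 195.5]), [342, 192, 4, 8, 28]) [array([0.5114, 0.0506]), array([0.522 , 0.0547]), array([0.5326, 0.0587])]
cam [0.4761 0.1305 0.2918] tcp px [328.69662978 235.35962199] [327.4213538  214.82750705] [327.23372054 200.05342841]
```

Knob confirmed at (0.5105, 0.0525), and the tool is over it. Descend and close.

```bash
python3 -m handwheel '{"gripper":[0.2,0.2,0.2,0.2,0.2],"slide":[[0,0,20],[0,0,20],[0,0,17],[0,0,10],[0,0,0]],"yaw":[0,0,0,0,0]}' 50; python3 -m handwheel '{"gripper":[-0.3,-1,-1,-1,-1],"slide":[[0,0,0],[0,0,0],[0,0,0],[0,0,0],[0,0,0]],"yaw":[0,0,0,0,0]}' 50
```

```text
time: 8.15
ee_pos: [0.5101, 0.053, 0.0585]
tcp_rot: [-179.8, -0.1, 113.0]
wrist_force: [-0.7, -0.2, -0.8]
opening: 0.0513
grasp_force: 0.0
time: 8.57
ee_pos: [0.5106, 0.0525, 0.0619]
tcp_rot: [180.0, 0.0, 112.9]
wrist_force: [-6.1, -1.4, 6.7]
opening: 0.0147
grasp_force: 48.7
```

Gripped. Swing in 0.1 rad steps along the arc: -y tangential and slightly toward the pivot (-x).

```bash
python3 -m handwheel '{"gripper":[-1,-1,-1,-1,-1],"slide":[[-0.6,-11.5,0],[-0.6,-11.5,0],[-0.6,-11.5,0],[-0.6,-11.5,0],[0,0,0]],"yaw":[-0.1,-0.1,-0.1,-0.1,0]}' 50; python3 - <<'E'
from h import *
o=sensors.get_obs();print(o['ee_pos'],o['wrist_force'],o['torque'])
E
```

```text
time: 8.98
ee_pos: [0.4733, 0.0261, 0.0619]
tcp_rot: [179.9, 0.1, 136.1]
wrist_force: [1.7, 3.3, 2.6]
opening: 0.0147
grasp_force: 49.3
[0.47328799 0.02612345 0.06192829] [1.70631079 3.30352223 2.58393712] [ 0.55319923 -0.1917539  -0.00282339]
```

```bash
python3 -m handwheel '{"gripper":[-1,-1,-1,-1,-1],"slide":[[-0.6,-11.5,0],[-0.6,-11.5,0],[-0.6,-11.5,0],[-0.6,-11.5,0],[0,0,0]],"yaw":[-0.1,-0.1,-0.1,-0.1,0]}' 50; python3 -m handwheel '{"gripper":[-1,-1,-1,-1],"slide":[[-0.3,-5.8,0],[-0.2,-4,0],[0,0,0],[0,0,0]],"yaw":[-0.05,-0.03,0,0]}' 50;python3 - <<'E'
from h import *
w=camera('wrist')
o=sensors.get_obs();print(o['ee_pos'],o['wrist_force'],o['torque'],blobs(w,'red',mn=20))
E
```

```text
time: 9.4
ee_pos: [0.4493, -0.0122, 0.0618]
tcp_rot: [179.9, 0.1, 158.8]
wrist_force: [1.2, 5.2, 6.1]
opening: 0.0149
grasp_force: 49.7
time: 9.73
ee_pos: [0.4466, -0.0203, 0.0618]
tcp_rot: [179.9, 0.1, 163.0]
wrist_force: [-1.2, 4.9, 9.3]
opening: 0.0148
grasp_force: 50.0
[ 0.44661887 -0.02027696  0.06180831] [-1.39557038  4.90284119  8.50110658] [ 0.99228804  0.21095644 -0.04040485] [(array([325.1, 247.4]), [313, 223, 26, 48, 1068]), (array([546.9, 280.6]), [542, 276, 11, 10, 87])]
```

```bash
python3 -m handwheel '{"gripper":[-1,-1,-1],"slide":[[0,-3,0],[0,0,0],[0,0,0]],"yaw":[-0.02,0,0]}' 50; python3 -m handwheel '{"gripper":[-1,-1,-1],"slide":[[0,-3,0],[0,0,0],[0,0,0]],"yaw":[0,0,0]}' 50
```

```text
time: 10.03
ee_pos: [0.4459, -0.023, 0.0618]
tcp_rot: [179.9, 0.1, 164.2]
wrist_force: [-0.4, 5.9, 8.5]
opening: 0.0149
grasp_force: 49.9
time: 10.28
ee_pos: [0.4454, -0.0247, 0.0618]
tcp_rot: [179.7, 0.1, 164.2]
wrist_force: [1.2, 13.4, 7.9]
opening: 0.015
grasp_force: 50.0
```

```bash
python3 -m handwheel '{"gripper":[-1,-1,-1,-1,-1,-1],"slide":[[0,-1.5,0],[0,0,0],[0,0,0],[0,0,0],[0,0,0],[0,0,0]],"yaw":[0,0,0,0,0,0]}' 50; python3 - <<'E'
from h import *
s=camera('side');c=camera('scene');w=camera('wrist')
for n,k,bx in(('s',s,(240,165,330,230)),('c',c,(310,170,400,230)),('w',w,None)):
    for b in blobs(k,'red',bx,mn=10)+blobs(k,'green',bx,mn=15): print(n,b,onz(k,b[0],.078).round(4)[:2])
# white line on cap as seen by wrist camera: bright low-saturation pixels within cap top
P=proj(w,[.5607,.1102,.08]);print('cap px',P)
h=cv2.cvtColor(w['img'],cv2.COLOR_RGB2HSV);yy,xx=np.mgrid[:400,:640]
L=[]
for y,x in zip(*np.where((h[...,1]<110)&(h[...,2]>70)&(np.hypot(xx-P[0],yy-P[1])<28))):
    q=onz(w,(x,y),.08)[:2]-[.5607,.1102]
    if np.hypot(*q)<.017: L.append(q)
L=np.array(L);print(len(L));
if len(L): m=L.mean(0);print('line angle',np.degrees(np.arctan2(m[1],m[0]))%360)
E
```

```text
time: 10.78
ee_pos: [0.4453, -0.0252, 0.0618]
tcp_rot: [179.6, 0.1, 164.3]
wrist_force: [2.7, 17.4, 6.8]
opening: 0.0153
grasp_force: 50.0
s (array([240.9, 189.1]), [240, 186, 4, 6, 15]) [0.3439 0.1295]
s (array([289.1, 206.4]), [287, 205, 5, 4, 17]) [ 0.4403 -0.0398]
c (array([331.2, 182.4]), [329, 178, 5, 9, 18]) [ 0.449  -0.0259]
w (array([325.3, 247.7]), [313, 223, 26, 49, 1056]) [ 0.4464 -0.0248]
w (array([550.1, 283.9]), [545, 280, 11, 9, 82]) [0.5114 0.1059]
w (array([505. , 301.5]), [501, 298, 9, 8, 52]) [0.5171 0.0769]
cap px [559.47152531 341.8187611 ]
137
line angle 228.44993798229305
```

The arm is firmly against its stop: the force is rising without travel, and the knob is at about 0.91 rad. The cap line is at 228°, matching the green dot. Handing in while holding.

```bash
python3 -c "
from workcell import ticket
print(ticket.job_done())"
```

```text
the job is handed in; nothing more can be done
None
```

Job handed in at about 11 s on the robot's clock: the cap is open with its line at the green dot, and the tension arm is held against its stop with the fingers on the knob; the first cap grip slipped off without turning it, and the second held.

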